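Find the full component carton by heft and present it to the scanner

ROBOT

A 7-joint arm with a two-finger parallel gripper is mounted at the origin on the work surface. World frame = base frame: x ahead of the robot, y to its left, z up, the work surface at z = 0. Lengths are in m, angles in rad, forces in N, time in s.
With the tool pointing down it reaches from about 0.4 to 0.85 m from the base axis. Payload 4.5 kg.
Tool frame: the origin (TCP) lies midway between the tips of the shut fingers; the grasp point (between the pads) lies 19 mm behind it (r.tcp_to_grasp is the distance from the TCP to the grasp point, in m); z points along the fingers, y is the direction in which the jaws open and shut (so a half turn about z gives the same grasp; the last joint's range is limited). The gripper opens to 88 mm and grips with 3 to 60 N. Pads are 18 mm wide; open, the fingers measure 123 mm over their backs; the gripper's body (75 mm by 187 mm) begins 45 mm behind the grasp point.
Start: joints at [1.197, 0.689, -0.195, 1.565, 0.157, 0.902, -0.215], TCP at [0.248, -0.574, 0.239] pointing down, gripper open.
Joint ranges: [-3.01, 3.01], [-0.46, 2.08], [-1.47, 1.51], [0.13, 2.56], [-1, 4.14], [0.04, 2.09], [-2.66, 2.66]. Speed limits (rad/s): [2.57, 2.57, 3.14, 3.14, 3.14, 3.14, 3.14].

INTERFACE

Orientations are given as a unit quaternion [x, y, z, w].
In Python, from cell import r, eoat, state, imaging, finder gives the robot as it stands. Calls block until the motion is done:
- r.goto(position, orientation): joint-space move of the TCP to a pose.
- r.movel(position, attitude=None, rate=0.15, threshold=None): straight line of the TCP; attitude=None keeps the orientation; rate is the mean speed in m/s. With threshold (N) it stops when the force on the tool has changed by that much, and returns True; else False.
- r.move_j(angles): joint-space move.
- eoat.command_gripper(opening, f_grip=None): finger opening in m; f_grip is the grip in N (None keeps the last); returns when the fingers have stopped.
- r.dwell(seconds).
- r.ik(position, orientation): joint angles nearest the present ones, or None.
- state(): the state.
- imaging.snapshot(name): name is "side" or "top"; returns (picture, depth): 480x640x3 uint8, red, green, blue; 480x640 float32, m along the optical axis (not along the pixel's ray), 0 where there is no reading.
- imaging.calibration(name): a dict with "intrinsics" (3x3 intrinsics, pixels), "origin" and "attitude" of the camera in the world. Camera axes: x right, y up, looking along -z (the intrinsics and any distortion apply to the point x, -y, -z); pixel columns grow to the right and rows downward; lengths in m; the calibration is good to about 2 mm. A picture is of the moment at which its call begins. calibration takes no time and is no camera call.
A pose or a line that the arm cannot do raises r.PlanningError and nothing moves.
- r.job_done(): hands the job in, once; it reports no verdict.
Trained networks look in the newest picture that a camera, given by its name, has taken for a name from the list of things; names that differ only in an ending like _2 or _b are one class to them, and where a whole thing is asked for, a point or a joint stands for the part that bears it (a point fixed in the world has none). Each returns a list of dicts, best first, with "conf" (0 to 1); they miss things now and then, are a little off and sometimes report something else, mostly with a low value. They report only what shows in the picture. A call takes as long as a camera call.
- finder.spot_in(label, camera): "location" ([row, column] as shares, 0 to 1, of the picture: columns of its width, rows of its height, amid what is visible of it).
The state is a dict: "clock": time; "joint_pos": joint angles; "joint_velocities": joint speeds; "joint_torque": joint torques, N m; "ee_pos": TCP position; "eef_rot": TCP orientation; "ft_force": force on the tool from outside, world axes, zero at the start; "wrist_torque": the same for the moment, N m; "finger_gap": finger opening in m.
Only numpy, scipy, OpenCV 4.12 (cv2) and the standard library are available. Lean on these libraries where they do the work, as an engineer would, in place of code of your own. Each camera call takes 0.05 s, during which the arm holds its last target.

TASK

Of the three identical taped cartons on the packing desk one is full and two are part-used: heft them against one another to find the heaviest, and set the lighter ones back down upright on the desk, not dropped. Then hold the full carton up in the air with the barcode label on its end squarely facing the hands-free scanner's window, level with the window's centre and about 80 mm away from it, and finish like that, still holding it steady in the gripper. Never show a lighter carton to the scanner that way, do not bump the scanner, and leave the tape dispenser, tape roll and pen cup where they are.

Things in the scene. Friction and masses are not known exactly. Their poses are not given: they have to be found in the camera images.
- carton_a: closed taped kraft carton, one of three identical: 56 wide (x) x 96 long (y) x 64 mm high, rigid, 0.2 to 0.7 kg. Origin: centre of the underside, z up. Grip it from above across the width. White barcode label on its +y end, folded 20 mm over the top; at the start that end points to world +y within 0.45 rad. The full carton is at least 150 g heavier than either other.
- carton_b: another of the three identical cartons, same size, frame and label as carton_a.
- carton_c: another of the three identical cartons, same size, frame and label as carton_a.
- carton_a_label (a point): centre of the bars on the label of carton_a: on its +y end face, 48 mm from the carton's origin along its y and 34 mm above its underside; axes as the carton's
- carton_b_label (a point): centre of the bars on the label of carton_b: on its +y end face, 48 mm from the carton's origin along its y and 34 mm above its underside; axes as the carton's
- carton_c_label (a point): centre of the bars on the label of carton_c: on its +y end face, 48 mm from the carton's origin along its y and 34 mm above its underside; axes as the carton's
- scanner: hands-free barcode scanner on a round stand (base 104 mm across), fixed to the desk, 181 mm high; head 80 wide x 57 deep x 102 mm high, centred 130 mm above the desk. Origin: centre of the base on the desk; z up; its upright window faces along its own -y. The thin lead at its back is only for looks.
- scanner_window (a point): centre of the scanner's dark window, 41 mm ahead (-y) of the scanner's origin and 130 mm above the desk; axes as the scanner's, so -y points out of the window. It reads a label that faces it from 30 to 130 mm away.
- tape_dispenser: weighted dark desk tape dispenser, 62 x 150 x 85 mm high, loose bystander; origin: centre of its underside
- tape_roll: roll of packing tape lying flat, 104 mm across, 48 mm high, loose bystander; origin: centre of its underside
- pen_cup: black pen cup, 76 mm across, 95 mm high, pens up to 160 mm, loose bystander; origin: centre of its underside

How it is judged:
By the outcome, as a careful person would: the job done as asked, in the order asked, and still so for the second after the job is handed in, while the arm keeps its last pose, push and grip.
It also fails if it takes over 64 s, if anything falls off the work surface, if the arm or the gripper's body presses on something with over 40 N, if the wrist force passes 120 N, or if a joint passes its speed limit or range.

## Working session

There is one attempt and no reset: what is moved stays moved. The work goes in short steps, each a Python script; the robot and the scene stay as the last script left them, time stands still between calls to the robot, and variables do not carry over. Pictures are saved under pics/ and viewed, and the job is handed in when it is done.

```bash
ls; mkdir -p pics; python3 - <<'E'
from cell import r, eoat, state, imaging, finder
import cv2,numpy as np
s=state();print(s)
for c in("top","side"):
    p,d=imaging.snapshot(c);cv2.imwrite(f"pics/{c}0.png",p[:,:,::-1]);np.save(f"{c}0.npy",d)
    print(c,imaging.calibration(c))
    for n in("carton_a","carton_a_label","scanner","scanner_window","tape_dispenser","tape_roll","pen_cup"):
        print(n,[(np.round(np.array(q["location"])*[480,640]),round(q["conf"],2)) for q in finder.spot_in(n,c)])
print(state()["clock"])
E
```

```text
pics
{'clock': 0.0, 'joint_pos': array([ 1.19681054,  0.68998579, -0.19452321,  1.56635767,  0.15732847,
        0.90248834, -0.21507643]), 'joint_velocities': array([ 9.22455102e-05,  2.07384623e-03,  6.58824456e-04,  3.73541043e-04,
       -6.91084576e-07,  5.77184297e-04,  5.78161053e-04]), 'joint_torque': array([ 1.15625435e-04, -5.27573669e+01, -1.26686431e+00, -1.53435141e+01,
       -5.25362988e-02,  6.56232121e-03,  1.76056801e-04]), 'ee_pos': array([ 0.24756074, -0.57318606,  0.23790551]), 'eef_rot': array([ 9.79271727e-01,  2.02548846e-01, -2.59084855e-04, -8.84654173e-04]), 'ft_force': array([-0.30153654, -0.24451288,  0.18702668]), 'wrist_torque': array([-0.04154687,  0.02317151,  0.00113255]), 'finger_gap': 0.0877975188030675}
top {'intrinsics': array([[590.87686455,   0.        , 319.80590902],
       [  0.        , 590.87686455, 245.16290385],
       [  0.        ,   0.        ,   1.        ]]), 'origin': array([0.47418826, 0.09639339, 1.4931736 ]), 'attitude': array([ 0.03067698, -0.03579563, -0.70443565,  0.70820054])}
carton_a [(array([253., 326.]), 0.78), (array([2
[... 364 characters left out ...]
86., 364.]), 0.57)]
side {'intrinsics': array([[462.80892024,   0.        , 311.91554398],
       [  0.        , 462.80892024, 241.40637497],
       [  0.        ,   0.        ,   1.        ]]), 'origin': array([0.51968997, 0.72894998, 0.6372109 ]), 'attitude': array([-0.03688219,  0.43414988,  0.89736038, -0.06998525])}
carton_a [(array([276., 330.]), 0.91), (array([185., 384.]), 0.88), (array([232., 368.]), 0.77)]
carton_a_label [(array([272., 329.]), 0.68)]
scanner [(array([398., 318.]), 0.6)]
scanner_window [(array([402., 317.]), 0.9), (array([304., 234.]), 0.38)]
tape_dispenser [(array([184., 284.]), 0.78)]
tape_roll [(array([318., 232.]), 0.6)]
pen_cup [(array([228., 257.]), 0.57)]
0.8
```

View pics/top0.png

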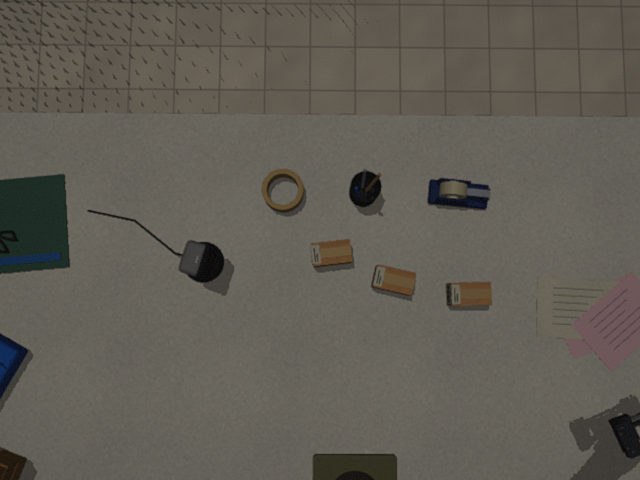

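View pics/side0.png

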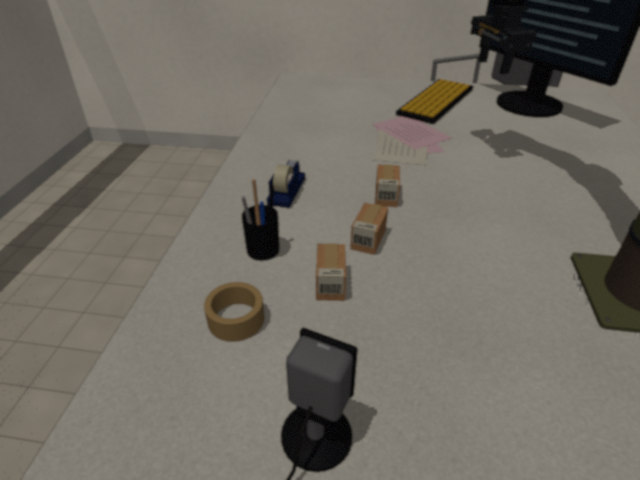

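The top view shows the cartons at about (row, col) (253,331), (280,394) and (293,469), with their labels pointing left, which is +y. The scanner is at (262,203) with its lead at the back-left, and the roll, cup and dispenser lie behind. Next I localise them from depth.

```bash
cat > h.py <<'E'
import numpy as np,cv2
from scipy.spatial.transform import Rotation as R
from cell import imaging
def cloud(c,d):
    k=imaging.calibration(c);K=k["intrinsics"]
    v,u=np.mgrid[0:480,0:640]
    P=np.stack([(u-K[0,2])*d/K[0,0],-(v-K[1,2])*d/K[1,1],-d],-1)
    W=P@R.from_quat(k["attitude"]).as_matrix().T+k["origin"]
    W[d<=0]=np.nan
    return W
def rect(W,m):
    pts=W[m][:,:2].astype(np.float32)
    (cx,cy),(w,h),a=cv2.minAreaRect(pts*1000)
    return cx,cy,w,h,a
E
python3 - <<'E'
from h import *
for c in("top","side"):
    W=cloud(c,np.load(c+"0.npy"));z=W[:,:,2]
    print(c,"table",np.nanmedian(z[(W[:,:,0]>.3)&(W[:,:,0]<.8)&(abs(W[:,:,1])<.5)]))
    m=((z>0.02)&(W[:,:,0]>.25)&(W[:,:,0]<.95)&(W[:,:,1]<.6)&(W[:,:,1]>-.45)).astype(np.uint8)
    n,l,s,cc=cv2.connectedComponentsWithStats(m)
    for i in range(1,n):
        if s[i,4]<60: continue
        mm=l==i; zt=np.nanpercentile(z[mm],97)
        top=mm&(z>zt-.008)
        print("comp cr",cc[i].round(),s[i,4],"ztop",zt.round(3),"rect",np.round(rect(W,top),1),"mean",np.nanmean(W[top],0).round(4),"n",top.sum())
E
```

```text
top table -0.0008714388805910467
comp cr [282. 190.] 715 ztop 0.052 rect [749.7 180.9 101.8 100.3  59.7] mean [0.7485 0.1809 0.0474] n 468
comp cr [366. 187.] 578 ztop 0.151 rect [745.  -45.1   8.2  44.4  85. ] mean [ 0.7494 -0.0457  0.1525] n 29
comp cr [459. 193.] 1209 ztop 0.085 rect [ 747.8 -241.5   48.8   30.4   86.8] mean [ 0.7479 -0.2409  0.0822] n 189
comp cr [331. 253.] 957 ztop 0.069 rect [591.3  60.   56.   97.4   7.5] mean [0.5909 0.0607 0.0641] n 729
comp cr [197. 260.] 1115 ztop 0.182 rect [567.5 368.1  55.6  79.3  73.2] mean [0.5665 0.367  0.1779] n 690
comp cr [393. 280.] 990 ztop 0.069 rect [526.1 -93.4  97.5  55.8  77.7] mean [ 0.5265 -0.0916  0.0645] n 670
comp cr [469. 294.] 1019 ztop 0.069 rect [ 4.939e+02 -2.783e+02  5.540e+01  9.800e+01  3.000e-01] mean [ 0.4932 -0.2774  0.0646] n 722
side table -0.000247042743530268
comp cr [268. 209.] 2779 ztop 0.14 rect [755.2 -21.5  56.6  53.2  78.3] mean [ 0.7499 -0.0283  0.1429] n 143
comp cr [387. 182.] 830 ztop 0.066 rect [ 495.9 -275.6   55.6  103.     0.9] mean [ 0.4956 -0.2703  0.0634] n 511
comp cr [368. 225.] 1235 ztop 0.065 rect [528.7 -91.7 101.7  56.6  77.6] mean [ 0.5289 -0.0863  0.0633] n 752
comp cr [330. 269.] 1475 ztop 0.066 rect [594.   61.7  55.9 102.    7. ] mean [0.5933 0.0672 0.0635] n 1036
comp cr [233. 308.] 1891 ztop 0.049 rect [752.3 183.3 102.3 103.5  39.4] mean [0.7506 0.1873 0.0464] n 1068
comp cr [319. 382.] 5819 ztop 0.18 rect [569.5 371.4  56.   79.2  73.6] mean [0.568  0.3735 0.1777] n 2296
```

```bash
cat >> h.py <<'E'
C={1:(0.5925,0.0605,7.2),2:(0.5275,-0.0925,-12.3),3:(0.495,-0.277,0.6)}
def quat(th,s=1):
    return (R.from_euler('z',th+90*s,degrees=True)*R.from_euler('x',180,degrees=True)).as_quat()
E
python3 - <<'E'
from h import *
from cell import r,state
for c in("top","side"):
    W=cloud(c,np.load(c+"0.npy"));z=W[:,:,2];xy=W[:,:,:2]
    near=np.hypot(xy[:,:,0]-.568,xy[:,:,1]-.37)<.075
    m=near&(z>.004)&(z<.03)
    P=W[m][:,:2];print(c,m.sum(),cv2.minEnclosingCircle((P*1000).astype(np.float32)), P.min(0),P.max(0))
    h=near&(z>.17); print("headtop",np.round(rect(W,h),1), z[h].max())
    h2=near&(z>.08)&(z<.17); Q=W[h2]; print(h2.sum(),Q.min(0),Q.max(0))
for s in(1,-1):
    for p in list(C.values())+[(0.5238,0.2196,-16.6)]:
        for zz in(.021,.08,.2):
            q=r.ik([p[0],p[1],zz],quat(p[2],s));print(s,p,zz,None if q is None else np.round(q,2))
E
```

```text
top 420 ((567.9598388671875, 370.6209716796875), 74.62194061279297) [0.49508647 0.29907073] [0.64131528 0.43935492]
headtop [567.8 368.4  57.7  79.3  72.7] 0.18610093045197518
279 [0.5226389  0.33154384 0.08212514] [0.60915289 0.42784776 0.16999203]
side 2776 ((573.1911010742188, 383.2593688964844), 52.21603775024414) [0.52153472 0.34458434] [0.6244536  0.43466356]
headtop [569.7 372.1  57.5  79.2  73.6] 0.1823300874658385
2840 [0.52470684 0.35938017 0.08001313] [0.61077603 0.43035614 0.16995269]
1 (0.5925, 0.0605, 7.2) 0.021 [-0.03  0.98 -0.26  1.78  0.51  0.45 -0.52]
1 (0.5925, 0.0605, 7.2) 0.08 [ 0.02  0.89 -0.34  1.77  0.5   0.57 -0.51]
1 (0.5925, 0.0605, 7.2) 0.2 [ 0.09  0.73 -0.47  1.69  0.42  0.83 -0.44]
1 (0.5275, -0.0925, -12.3) 0.021 [ 0.19  0.93 -0.16  1.97  0.49  0.28 -0.61]
1 (0.5275, -0.0925, -12.3) 0.08 [ 0.24  0.83 -0.25  1.95  0.47  0.41 -0.58]
1 (0.5275, -0.0925, -12.3) 0.2 [ 0.32  0.64 -0.37  1.87  0.35  0.69 -0.48]
1 (0.495, -0.277, 0.6) 0.021 [ 0.54  0.95 -0.2   1.87  0.46  0.36  0.  ]
1 (0.495, -0.277, 0.6) 0.08 [ 0.59  0.86 -0.28  1.86  0.46  0.49  0.  ]
1 (0.4
[... 489 characters left out ...]
.72 -0.58  0.83 -2.64]
-1 (0.5275, -0.0925, -12.3) 0.021 [-0.07  0.96  0.28  1.98 -0.82  0.31 -2.48]
-1 (0.5275, -0.0925, -12.3) 0.08 [-0.13  0.87  0.38  1.97 -0.73  0.44 -2.55]
-1 (0.5275, -0.0925, -12.3) 0.2 [-0.28  0.71  0.63  1.9  -0.62  0.73 -2.64]
-1 (0.495, -0.277, 0.6) 0.021 [ 0.29  0.97  0.24  1.88 -0.59  0.36 -2.14]
-1 (0.495, -0.277, 0.6) 0.08 [ 0.25  0.88  0.31  1.88 -0.54  0.47 -2.19]
-1 (0.495, -0.277, 0.6) 0.2 [ 0.19  0.7   0.41  1.8  -0.4   0.72 -2.31]
-1 (0.5238, 0.2196, -16.6) 0.021 [ 0.14  1.31 -1.26  1.84  1.38  1.21  1.22]
-1 (0.5238, 0.2196, -16.6) 0.08 [ 0.14  1.19 -1.26  1.83  1.25  1.19  1.28]
-1 (0.5238, 0.2196, -16.6) 0.2 [ 0.15  0.96 -1.26  1.76  0.99  1.21  1.46]
```

```bash
cat >> h.py <<'E'
from cell import r,eoat,state
def fz(n=6):
    a=[]
    for _ in range(n): r.dwell(.05);a.append(state()["ft_force"])
    return np.mean(a,0)
def pick(i):
    x,y,t=C[i];q=quat(t)
    r.goto([x,y,.13],q); r.movel([x,y,.065],rate=.2); r.dwell(.3); f0=fz()
    print("down bumped",r.movel([x,y,.022],rate=.12,threshold=12))
    eoat.command_gripper(.04,35); g=state()["finger_gap"]
    r.movel([x,y,.065],rate=.08); r.dwell(.4); f1=fz()
    print(i,"gap",g,"dF",f1-f0,"kg",-(f1-f0)[2]/9.81,"gap up",state()["finger_gap"],"tq",state()["wrist_torque"],"t",state()["clock"])
def put(i):
    x,y,t=C[i]
    b=r.movel([x,y,.026],rate=.08,threshold=30)
    b=r.movel([x,y,.0215],rate=.02,threshold=3); print("put contact",b,state()["ee_pos"][2])
    eoat.command_gripper(.085); r.movel([x,y,.13],rate=.2)
E
python3 - <<'E'
from h import *
pick(3)
p,d=imaging.snapshot("side");cv2.imwrite("pics/s3.png",p[:,:,::-1])
E
```

```text
down bumped False
3 gap 0.05584253788040237 dF [-0.40969387 -0.19044572 -2.99875343] kg 0.3056833264702954 gap up 0.05587056037420603 tq [ 0.00296244 -0.0718664  -0.03094398] t 5.8333
```

View pics/s3.png

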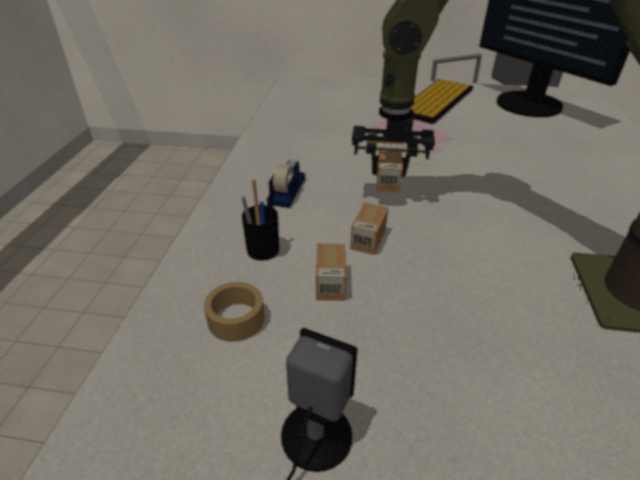

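Carton 3 is held level at about (178,390) and weighs about 0.31 kg. I'll put it back and heft the next one.

```bash
python3 - <<'E'
from h import *
put(3); pick(2)
E
```

```text
put contact True 0.02231573332275329
down bumped False
2 gap 0.05577384933462161 dF [-0.14053339 -0.48700785 -6.19129146] kg 0.6311204345276493 gap up 0.055516862671076014 tq [-0.0468892  -0.028711    0.01143694] t 12.3833
```

```bash
python3 - <<'E'
from h import *
put(2); pick(1)
E
```

```text
put contact True 0.02244622581655859
down bumped False
1 gap 0.05575953205015429 dF [ 0.16456259 -0.19418179 -2.38053346] kg 0.2426639616046911 gap up 0.055569781447320644 tq [ 0.01391684 -0.07354586 -0.05795531] t 18.8083
```

```bash
python3 - <<'E'
from h import *
put(1)
x,y,t=C[2]; r.goto([x,y,.2],quat(t))
for c in("top","side"):
    p,d=imaging.snapshot(c);cv2.imwrite(f"pics/{c}1.png",p[:,:,::-1])
    W=cloud(c,d);z=W[:,:,2]
    for i,(x,y,t) in C.items():
        m=(z>.055)&(z<.072)&(np.hypot(W[:,:,0]-x,W[:,:,1]-y)<.08)
        print(c,i,m.sum(),np.round(rect(W,m),1) if m.sum()>9 else 0)
print(state()["clock"])
pick(2)
for c in("top","side"):
    p,d=imaging.snapshot(c);cv2.imwrite(f"pics/{c}2.png",p[:,:,::-1])
print(state()["ee_pos"])
E
```

```text
put contact True 0.022475403740560635
top 1 916 [591.2  59.7  56.3  97.7   7. ]
top 2 430 [531.7 -67.9  46.2  56.4  77.3]
top 3 379 [ 494.2 -304.2   56.    49.2    1.1]
side 1 1065 [593.3  62.7  55.8 100.6   7.6]
side 2 779 [528.2 -91.3 101.1  56.1  77.7]
side 3 520 [ 496.2 -276.8   55.8  103.1    1.6]
21.8667
down bumped False
2 gap 0.05612442096417343 dF [ 0.22257179  0.41297545 -6.1366862 ] kg 0.6255541489578236 gap up 0.055913671856209796 tq [ 0.00743233 -0.02692906 -0.00253647] t 25.7667
[ 0.52752313 -0.09250525  0.0650307 ]
```

View pics/side2.png

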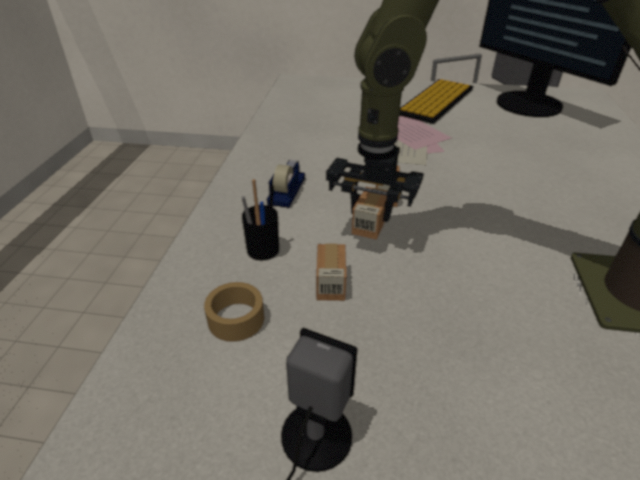

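View pics/top2.png

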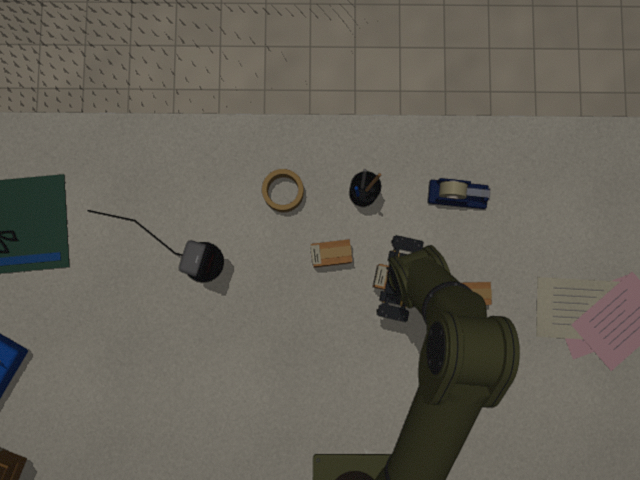

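The full carton (2, middle) is held at side-view (212,370), and cartons 1 and 3 are upright in place. Next I carry it to the scanner with a straight approach for the last stretch.

```bash
python3 - <<'E'
from h import *
x,y,t=C[2]
r.movel([x,y,.16],rate=.12)
th=-16.6; u=np.array([-np.sin(np.radians(th)),np.cos(np.radians(th))])
win=np.array([.561,.343]); o=win-(.08+.048)*u; print(o)
pre=o-.12*u
r.goto([*pre,.15],quat(th))
r.movel([*o,.118],rate=.06)
r.dwell(.5)
s=state();print(s["ee_pos"],s["eef_rot"],quat(th),s["finger_gap"],s["clock"],fz())
for c in("top","side"):
    p,d=imaging.snapshot(c);cv2.imwrite(f"pics/{c}3.png",p[:,:,::-1]);np.save(c+"3.npy",d)
    W=cloud(c,d);z=W[:,:,2]
    m=(z>.15)&(z<.167)&(np.hypot(W[:,:,0]-o[0],W[:,:,1]-o[1])<.075)
    print(c,m.sum(),np.round(rect(W,m),1),W[m].max(0))
    q=W[m]; a=(q[:,:2]-win)@u; print("front edge to window",-np.percentile(a,[95,98,99.5,100]), "ztop",np.percentile(q[:,2],50))
    for n in ("carton_a_label",): print([(np.round(np.array(q["location"])*[480,640]),round(q["conf"],2)) for q in finder.spot_in(n,c)])
E
```

```text
[0.52443189 0.22033471]
[0.52442473 0.22032245 0.11797727] [ 8.01774303e-01  5.97626946e-01 -2.48579088e-05 -6.21018685e-07] [8.01775644e-01 5.97625147e-01 3.65939862e-17 4.90945988e-17] 0.05593038321260916 30.35 [-0.1276022   0.0641533  -6.38089408]
top 30 [532.2 174.9  17.5  12.2  64.3] [0.53887885 0.18136852 0.16444086]
front edge to window [0.16304924 0.16192119 0.16139144 0.16121485] ztop 0.15663343558740905Traceback (most recent call last):
  File "<stdin>", line 17, in <module>
NameError: name 'finder' is not defined. Did you mean: 'filter'?
```

View pics/top3.png

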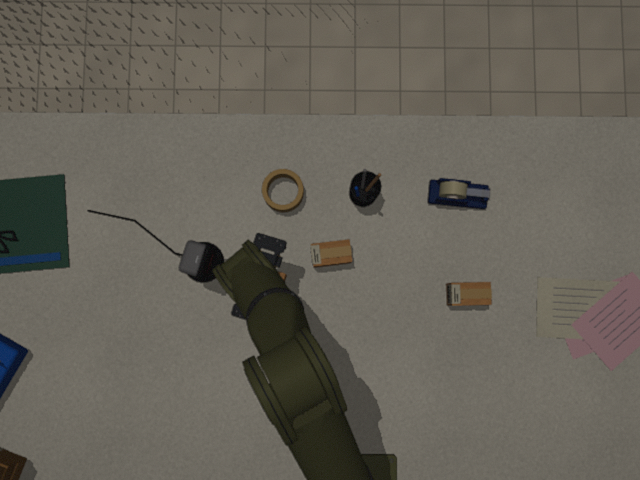

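The top view shows the arm hiding the carton, with a wrist link near the scanner in plan, around (265,232). I'll check from the side.

```bash
python3 - <<'E'
from h import *
from cell import finder
th=-16.6; u=np.array([-np.sin(np.radians(th)),np.cos(np.radians(th))]);e=np.array([u[1],-u[0]])
win=np.array([.561,.343]); o=win-.128*u
W=cloud("top",np.load("top3.npy"))
P=W[225:290,215:290]; P=P[P[:,:,2]>.19]; a=(P[:,:2]-win)@u
print("link pts: nearest to window ahead",a.max(),"z there",P[a>a.max()-.02][:,2].min())
p,d=imaging.snapshot("side");cv2.imwrite("pics/side3.png",p[:,:,::-1]);np.save("side3.npy",d)
cv2.imwrite("pics/side3z.png",cv2.resize(p[240:480,200:460,::-1],None,fx=2.4,fy=2.4,interpolation=cv2.INTER_CUBIC))
W=cloud("side",d);z=W[:,:,2]
loc=np.stack([(W[:,:,:2]-win)@e,(W[:,:,:2]-win)@u,z],-1)
m=(loc[:,:,2]>.085)&(loc[:,:,2]<.175)&(abs(loc[:,:,0])<.05)&(loc[:,:,1]<-.04)&(loc[:,:,1]>-.14)
print(m.sum(),np.argwhere(m).min(0),np.argwhere(m).max(0))
q=loc[m];f=q[(q[:,2]<.152)&(q[:,2]>.1)]
print("front face: lateral rng",f[:,0].min(),f[:,0].max(),"dist",np.median(f[:,1]),"z",q[:,2].min(),q[:,2].max())
k=f[abs(f[:,1]-np.median(f[:,1]))<.006]
A=np.c_[k[:,0],k[:,2],np.ones(len(k))];print(len(k),"tilts",np.linalg.lstsq(A,k[:,1],rcond=None)[0])
print([(np.round(np.array(q["location"])*[480,640]),round(q["conf"],2)) for q in finder.spot_in("carton_a_label","side")])
print(state()["clock"])
E
```

```text
link pts: nearest to window ahead -0.07534565848604821 z there 0.21953453326070682
2718 [266 334] [339 392]
front face: lateral rng -0.04405964462827462 0.044515289686267966 dist -0.07999288984052234 z 0.09405917654207308 0.1744230150975023
876 tilts [ 0.01361014  0.01942553 -0.08196108]
[(array([306., 361.]), 0.67)]
30.8
```

View pics/side3.png

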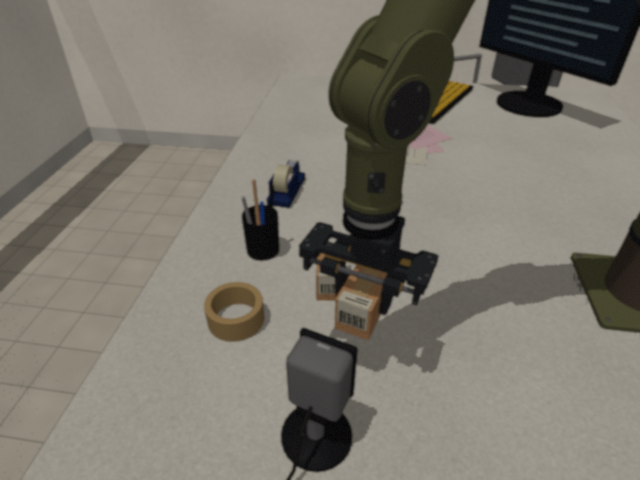

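View pics/side3z.png

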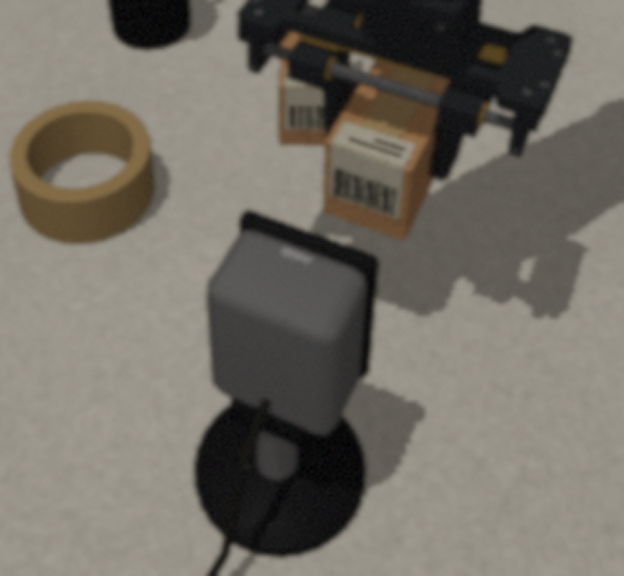

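```bash
python3 - <<'E'
from h import *
th=-16.6; u=np.array([-np.sin(np.radians(th)),np.cos(np.radians(th))]);e=np.array([u[1],-u[0]])
win=np.array([.561,.343])
W=cloud("side",np.load("side3.npy"))
l=np.stack([(W[:,:,:2]-win)@e,(W[:,:,:2]-win)@u,W[:,:,2]],-1)
print("bars",l[317,352]); f=l[(abs(l[:,:,1]+.08)<.006)&(l[:,:,2]>.1)&(l[:,:,2]<.115)&(abs(l[:,:,0])<.06)];print(np.percentile(f[:,0],[1,50,99]))
f=fz();s=state();print(f,s["finger_gap"],s["ee_pos"],np.abs(s["joint_velocities"]).max())
r.job_done();print(s["clock"])
E
```

```text
bars [-0.00127543 -0.07891629  0.13481863]
[-0.02793638 -0.0010859   0.02709341]
[-0.20459801 -0.14733778 -6.0838807 ] 0.05585658582248199 [0.52441209 0.22036195 0.11801256] 0.0012542894968082625
the job is handed in; nothing more can be done
31.1
```

The full carton is the middle one, and it is now held still in front of the scanner. I handed the job in at 31.1 s.

**Hefting:** I lifted all three in place. By force they weigh about 0.31 kg (near), 0.63 kg (middle) and 0.24 kg (far, next to the scanner). I lowered each onto the desk until it touched before letting go. Neither lighter carton was lifted near the scanner.

**Final pose, from the side camera:**

| Check | Measured |
|---|---|
| Label distance from window | about 80 mm |
| Sideways offset | about 1 mm |
| Tilt | about 1° |
| Bar height | 130 mm from the gripper height; the one depth pixel I read on the bars gave 135 mm |

The load is steady at about 6.1–6.4 N, and the fingers hold at 55.9 mm.

**Other objects:** After hefting, depth showed carton 1 within about 1 mm of its starting place. Carton 3 was partly hidden from above but matched from the side. In the last pictures the dispenser, roll and cup look unmoved. The nearest part of the arm stayed about 75 mm short of the scanner window.

**Limits of the checks:** The arm hid the held carton from the top camera, so the final pose rests on the side view and the joint readings. The cameras can't see the window itself, so I worked out its position from the scanner's head and base. Those two estimates agreed to within about 2 mm.

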